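# Put up the headset hanger on the desk base

### The arm

A 6-joint arm with a two-finger parallel gripper is mounted at the origin on the work surface. World frame = base frame: x ahead of the robot, y to its left, z up, the work surface at z = 0. Lengths are in m, angles in rad, forces in N, time in s.
With the tool pointing down it reaches from about 0.35 to 0.875 m from the base axis. Payload 4.2 kg.
Tool frame: the origin (TCP) lies on the centre line of the jaws, within the pads' length; the fingertips stand 8 mm ahead of it and the grasp point (between the pads) lies 11 mm behind it; z points along the fingers, y is the direction in which the jaws open and shut (so a half turn about z gives the same grasp; the last joint's range is limited). The gripper opens to 85 mm and grips with 20 to 120 N. Pads are 22 mm wide; open, the fingers measure 114 mm over their backs; the gripper's body (76 mm by 85 mm) begins 54 mm behind the grasp point. The pads swing forward as they close: fully open they stand 13 mm farther back than shut.
Start: joints at [-0.876, 0.385, 0.008, 0, -1.194, -0.259], TCP at [0.264, -0.567, 0.239] pointing down, gripper open.
Joint ranges: [-3.14, 3.14], [-1.21, 2.06], [-1.07, 1.41], [-3.16, 2.05], [-2.99, -0.16], [-3.1, 3.1]. Speed limits (rad/s): [2.79, 2.79, 3.14, 3.14, 3.14, 3.14].

### API

Orientations are given as [roll, pitch, yaw] about the fixed x, y, z axes, in that order (R = Rz(yaw) Ry(pitch) Rx(roll)).
In Python, from workcell import env, cams, workorder gives the robot as it stands.
- The arm moves only by the tool step_arm, never from a script. Its argument "plan" is a list of rows, each an object with "delta_pos": the shift along the tool's x, y, z in m, a list of three; "angular": the turn, a rotation vector about the tool's x, y, z in degrees, a list of three; "claw": the closure in counts, from 0 (fully open) to 255 (shut). In form: [{"delta_pos": [dx, dy, dz], "angular": [ax, ay, az], "claw": claw}, ...]. A call has 1 to 10 rows; each row is the pose to reach, as a shift and turn from the pose commanded when the call began, along the tool's axes at that moment; what a row does not reach only later rows make up. A row lasts 1/10 s, in which the tool goes at most 50 mm and 8.59 degrees, less where a joint would pass 70% of its speed; a pose out of reach is approached as far as the arm can. A call with a gripper value outside its range is refused whole. The fingers move at their own pace and stop on an object; "force" is the grip in N (left out, the last holds). Time passes only in rows, so rows that repeat a pose let the fingers close. It gives the time, the measured TCP pose, the force and the opening at its end, in the units of the state.
- env.read_state(): the state, without advancing time (a new reading comes with each control period).
- cams.camera(name): name is "side" or "top" or "wrist"; returns the picture (480x640x3 uint8, red, green, blue); there is no depth.
- cams.calibration(name): a dict with "camera_matrix" (3x3 intrinsics, pixels), "k1" (the pictures are not rectified: a ray, as slopes to the right and down, at radius r is drawn at 1 + k1 r^2 times it, then the intrinsics apply), "R" (3x3) and "t" (3): a world point X has camera coordinates R X + t; the wrist camera has in their place "mount" (4x4, takes a point from camera to tool coordinates, whose origin is the TCP and whose axes are the flange's). Camera axes: x right, y down, z forward; pixel columns grow to the right and rows downward; lengths in m; the calibration is good to about 2 mm. A picture is of the moment at which its call begins: read the wrist's pose just before it. calibration takes no time and is no camera call.
- workorder.finish_job(): hands the job in, once; it reports no verdict.
The state is a dict: "time_s": time; "joint_pos": joint angles; "joint_vel": joint speeds; "tau": joint torques, N m; "tcp_pos": TCP position; "orientation": TCP orientation; "force": force on the tool from outside, world axes, zero at the start; "ft_torque": the same for the moment, N m; "grip_width": finger opening in m.
Only numpy, scipy, OpenCV 4.12 (cv2) and the standard library are available. Lean on these libraries where they do the work, as an engineer would, in place of code of your own. Each camera call takes 0.05 s, during which the arm holds its last target.

### The job

Take the T-shaped headset hanger out of the white organiser block and plug its post, upright and fully home, into the socket that lies out of sight under the brush in the grey desk base; you have to feel for the socket with the foot of the post. Then swing the base's sprung clamp lever all the way to its stop and let it spring back, leaving the hanger standing in the base. Leave the mug, the jar and the mouse where they are.

Things in the scene. Friction and masses are not known exactly. Their poses are not given: they have to be found in the camera images.
- hanger_bar (a point): Headset hanger, a T of about 250 g: round steel post, 22 mm diameter, under a black crossbar 110 mm long (point y), 24 wide (x), 28 high, with a 7 mm upstand at each end on top. This point is the crossbar's centre, 136 mm above the post's flat foot; z up the post. It starts upright in the organiser and can be gripped across the middle of the crossbar from above.
- hanger_foot (a point): Centre of the flat underside of the hanger's post (axes as hanger_bar). The foot's edge is chamfered 2.5 mm.
- organiser: White organiser block, fixed, 100 x 90 x 45 mm; origin at the centre of its underside. The hanger starts in its middle hole, 25 mm wide and 30 mm deep, its foot 15 mm above the desk; lift it more than 30 mm to clear. Four small corner holes are empty.
- base: Grey desk base, fixed, 140 x 140 mm, 50 mm high; origin at the centre of its underside, x and y square to its sides (x away from the robot at yaw 0), z up. A centred square opening in its top, 72 x 72 mm, is filled with black brush bristles, which give way without noticeable force. The lever is on its -y side.
- brush (a point): Centre of the hard flat steel plate that lies under the bristles, 40 mm above the base's underside (axes as the base). In the plate is one round blind socket, 25 mm in diameter, 30 mm deep. Its axis lies 4 to 16 mm from this point, in any direction: not visible, not reported, different each time. Fully home, the post's foot is on the socket's floor, 30 mm below this point.
- lever (a joint): Angle of the sprung clamp lever about its upright pivot: 0 at rest, 0.9 at its stop. It grows as the lever turns clockwise seen from above. A spring returns it to 0; pushing the knob takes about 1 N at rest and 4 N at the stop.
- lever_pivot (a point): On the lever's upright pivot axis, at the height of the flat arm (57 mm); fixed to the base, 90 mm from its centre along base -y; axes as the base.
- lever_grip (a point): Centre of the lever's upright black knob (18 mm in diameter, from 61 to 101 mm above the desk), 100 mm from the pivot axis. The steel arm below it has its top at 61 mm. At rest the arm points to base -y, turned 0.4 rad towards base +x; at the stop it is turned 0.5 rad towards base -x.
- mug_mid (a point): White mug, 80 mm wide, 92 mm high, with a handle; a bystander. Half-way up.
- jar_mid (a point): Steel jar, 68 mm wide, 85 mm high; a bystander. Half-way up.
- mouse_mid (a point): Black computer mouse, 100 x 60 x 33 mm; a bystander. Half-way up.
There are look-alikes about, which are no part of the job. Leave any blue look-alike of the part that bears hanger_bar alone.

How it is judged:
On the way, in this order (a step that is already met when the one before it is completed fails the run):
1. the hanger's post is fully home in the socket of the base, upright (z of hanger_foot in the frame of base below 0.014 m and horizontal distance between hanger_foot and base below 0.022 m and angle between hanger_bar's own z axis and vertical below 0.12 rad), for 0.2 s.
2. the lever is swung to its stop (value of joint lever above 0.84 rad), for 0.05 s.
At the end, for the whole second after the job is handed in: The hanger stands in the base's socket, its foot within 4 mm of the socket's floor and its post within 0.12 rad of upright, and the lever has sprung back to within 0.06 rad of rest (all of step 1 and value of joint lever below 0.06 rad); the robot touches nothing.
It fails at once if the mug, the jar or the mouse is moved more than 30 mm (distance of any of mug_mid, jar_mid, mouse_mid from where it was at the start of the episode above 0.03 m).
It also fails if it takes over 72 s, if anything falls off the work surface, if the arm or the gripper's body presses on something with over 40 N, if the wrist force passes 120 N, or if a joint passes its speed limit or range.

## Working session

There is one attempt and no reset: what is moved stays moved. The work goes in short steps, Python scripts to look and compute and a tool call to move; the robot and the scene stay as the last step left them, time stands still between calls to the robot, and variables do not carry over. Pictures are saved under pics/ and viewed, and the job is handed in when it is done.

Besides the shell and the picture viewer there is one more tool, called after "Request:" as name([rows], argument=value, ...), one row to a line, values as JSON. step_arm: Moves the arm, as the interface text tells. Its arguments: {"type":"object","properties":{"plan":{"type":"array"},"force":{"type":"number"}},"required":["plan"]}

```bash
mkdir -p pics; ls; python3 - <<'E'
from workcell import env,cams
import cv2
print(env.read_state())
for n in ["top","side","wrist"]:
    im=cams.camera(n); cv2.imwrite(f"pics/{n}0.png",im[:,:,::-1]); 
    print(n,cams.calibration(n))
E
```

```text
pics
{'time_s': 0.0, 'joint_pos': array([-8.76412156e-01,  3.85576158e-01,  6.61210455e-03, -4.99548619e-04,
       -1.19396074e+00, -2.58586350e-01]), 'joint_vel': array([ 0.00021441, -0.00219334,  0.00273662,  0.00020648,  0.00106032,
        0.00029386]), 'tau': array([-3.68995006e-04, -3.92291343e+01,  1.88395143e+01,  4.18615177e+00,
       -4.74233064e-03, -1.62386158e-05]), 'tcp_pos': array([ 0.26360864, -0.56606962,  0.23820426]), 'orientation': array([ 3.13941623e+00, -9.56153884e-05, -2.70597905e+00]), 'force': array([-0.14832521, -0.10921102, -0.5013144 ]), 'ft_torque': array([ 0.01418353, -0.03139878, -0.00745457]), 'grip_width': 0.08553845580565159}
top {'camera_matrix': array([[560.35432781,   0.        , 311.33358845],
       [  0.        , 560.35432781, 233.6420791 ],
       [  0.        ,   0.        ,   1.        ]]), 'k1': -0.045798856742995046, 'R': array([[-0.01472688, -0.9995886 , -0.02461214],
       [-0.99180228,  0.01772802, -0.12654624],
       [ 0.1269305 ,  0.02254674, -0.99165533]]), 't': array([0.1221758 , 0.55980201, 1.09141317])}
side {'camera_matrix':
[... 242 characters left out ...]
  [-0.32947242,  0.58641924, -0.73997324],
       [ 0.36879833, -0.64153894, -0.67261845]]), 't': array([0.52823237, 0.19419233, 1.3386242 ])}
wrist {'camera_matrix': array([[359.82874444,   0.        , 318.08890653],
       [  0.        , 359.82874444, 242.63225454],
       [  0.        ,   0.        ,   1.        ]]), 'k1': -0.03569003955814245, 'mount': array([[ 7.36057105e-04, -9.52357123e-01, -3.04984209e-01,
         7.78314340e-02],
       [ 9.99999681e-01,  7.95310846e-04, -7.00465094e-05,
        -3.72325434e-04],
       [ 3.09266541e-04, -3.04984060e-01,  9.52357405e-01,
        -1.34316438e-01],
       [ 0.00000000e+00,  0.00000000e+00,  0.00000000e+00,
         1.00000000e+00]])}
```

View pics/top0.png

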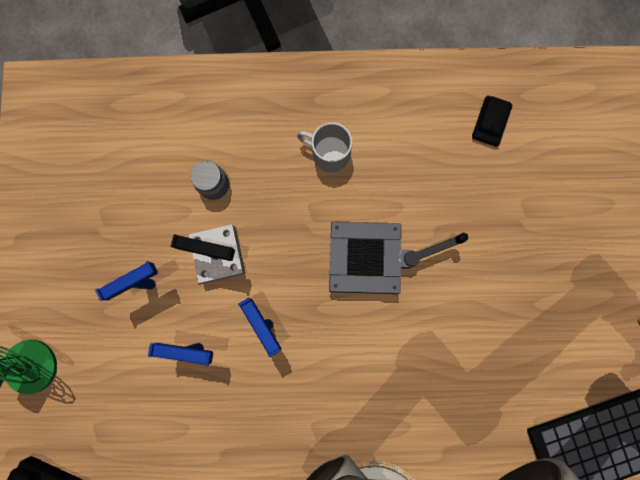

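View pics/side0.png

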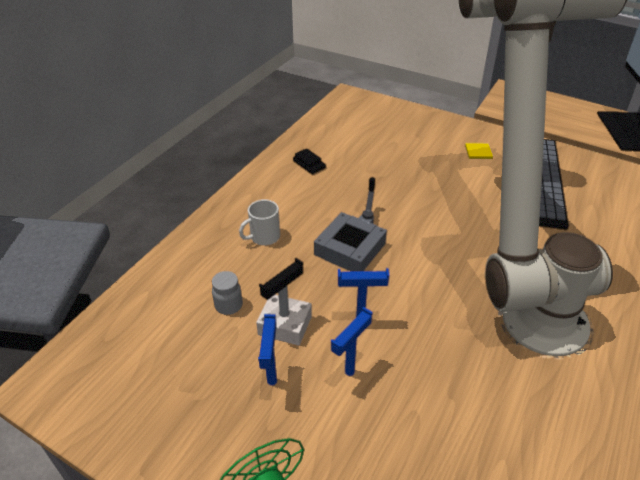

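View pics/wrist0.png

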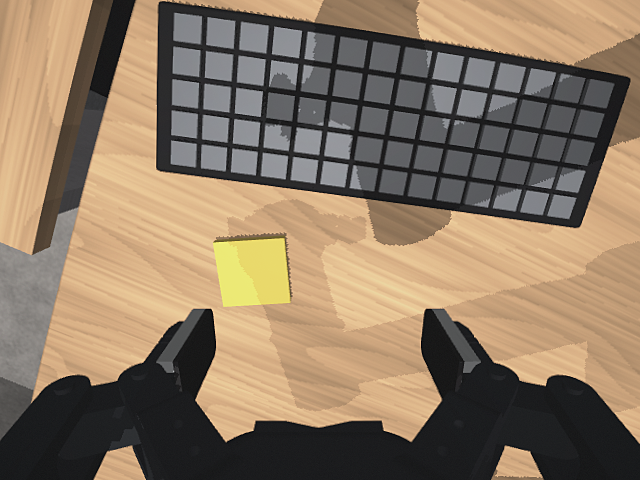

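The top view shows the black crossbar at about (203,247) on the white organiser at (217,254). The base is at (366,258), its lever pivot at (410,259) and its knob at (461,238). Three blue look-alikes stand near the organiser. Next I'll measure positions from colour masks.

```bash
cat > h.py <<'E'
import numpy as np, cv2
from workcell import env,cams
from scipy.spatial.transform import Rotation as Ro
def ray(n,uv,st=None):
    c=cams.calibration(n); K=c["camera_matrix"]; uv=np.asarray(uv,float).reshape(-1,1,2)
    p=cv2.undistortPoints(uv,K,np.array([c["k1"],0,0,0,0.])).reshape(-1,2)
    d=np.c_[p,np.ones(len(p))]
    if n=="wrist":
        M=c["mount"]; R=Ro.from_euler("xyz",st["orientation"]).as_matrix()
        Rw=R@M[:3,:3]; o=R@M[:3,3]+st["tcp_pos"]; return o,d@Rw.T
    return -c["R"].T@c["t"], d@c["R"]
def onz(n,uv,z,st=None):
    o,d=ray(n,uv,st); return o+d*((z-o[2])/d[:,2])[:,None]
def tri(n1,a,n2,b,st=None):
    o1,d1=ray(n1,a,st);o2,d2=ray(n2,b,st);d1=d1[0];d2=d2[0]
    s=np.linalg.lstsq(np.c_[d1,-d2],o2-o1,rcond=None)[0]
    p,q=o1+s[0]*d1,o2+s[1]*d2
    return (p+q)/2,np.linalg.norm(p-q)
def proj(n,X,st=None):
    c=cams.calibration(n);K=c["camera_matrix"];X=np.atleast_2d(np.asarray(X,float))
    if n=="wrist":
        R=Ro.from_euler("xyz",st["orientation"]).as_matrix();M=c["mount"]
        Xt=(X-st["tcp_pos"])@R; Xc=(Xt-M[:3,3])@M[:3,:3]
    else: Xc=X@c["R"].T+c["t"]
    return cv2.projectPoints(Xc,np.zeros(3),np.zeros(3),K,np.array([c["k1"],0,0,0,0.]))[0].reshape(-1,2)
E
python3 - <<'E'
from h import *
im=cv2.imread("pics/top0.png"); hsv=cv2.cvtColor(im,cv2.COLOR_BGR2HSV)
def big(m,box):
    z=np.zeros_like(m);x0,y0,x1,y1=box;z[y0:y1,x0:x1]=m[y0:y1,x0:x1]
    c=max(cv2.findContours(z,cv2.RETR_EXTERNAL,cv2.CHAIN_APPROX_NONE)[0],key=cv2.contourArea);return c
dark=cv2.inRange(hsv,(0,0,0),(180,255,45))
c=big(dark,(160,225,240,270)); r=cv2.minAreaRect(c);print("bar",r,cv2.contourArea(c))
b=cv2.boxPoints(r);w=onz("top",b,0.165);print(w, onz("top",[r[0]],.160))
c=big(dark,(340,232,392,284)); r=cv2.minAreaRect(c);print("brush",r);print(onz("top",[r[0]],.05),onz("top",cv2.boxPoints(r),.05))
gray=cv2.inRange(hsv,(0,0,40),(180,70,150))
c=big(gray,(322,212,403,302)); r=cv2.minAreaRect(c);print("base",r);print(onz("top",[r[0]],.05),onz("top",cv2.boxPoints(r),.05))
wh=cv2.inRange(hsv,(0,0,150),(180,40,255));
c=big(wh,(180,215,255,295)); r=cv2.minAreaRect(c);print("org",r);print(onz("top",[r[0]],.045),onz("top",cv2.boxPoints(r),.045))
print("knob",onz("top",[[462,238]],.101),"piv",onz("top",[[410.5,259]],.06))
out=np.vstack([cv2.resize(im[200:300,160:270],None,fx=5,fy=5,interpolation=cv2.INTER_NEAREST)])
cv2.imwrite("pics/c1.png",out)
cv2.imwrite("pics/c2.png",cv2.resize(im[205:305,320:480],None,fx=5,fy=5,interpolation=cv2.INTER_NEAREST))
E
```

```text
bar ((202.41177368164062, 247.85296630859375), (62.3316535949707, 14.067066192626953), 14.03624439239502) 721.5
[[0.5254868  0.36332442 0.165     ]
 [0.55007818 0.35753134 0.165     ]
 [0.52090492 0.2479788  0.165     ]
 [0.49659104 0.25403054 0.165     ]] [[0.52372151 0.30657032 0.16      ]]
brush ((365.0, 257.0), (36.0, 36.0), 90.0)
[[0.51163426 0.00734641 0.05      ]] [[ 0.54807571  0.04207703  0.05      ]
 [ 0.54681152 -0.02926404  0.05      ]
 [ 0.47550727 -0.02709565  0.05      ]
 [ 0.47668889  0.04368628  0.05      ]]
base ((365.97406005859375, 257.4861755371094), (72.47490692138672, 70.5281982421875), 1.5074357986450195)
[[0.5106379  0.00544964 0.05      ]] [[ 0.44433513  0.08008538  0.05      ]
 [ 0.58422877  0.07378782  0.05      ]
 [ 0.57776793 -0.07023924  0.05      ]
 [ 0.4383131  -0.06175823  0.05      ]]
org ((214.5853729248047, 250.73170471191406), (44.420169830322266, 44.28048324584961), 77.90524291992188)
[[0.52966078 0.3072053  0.045     ]] [[0.56511393 0.36085147 0.045     ]
 [0.58237616 0.27313812 0.045     ]
 [0.4946024  0.25422628 0.045     ]
 [0.47742374 0.34101379 0.045     ]]
knob [[ 0.54013893 -0.17319638  0.101     ]] piv [[ 0.50532689 -0.08072112  0.06      ]]
```

View pics/c1.png

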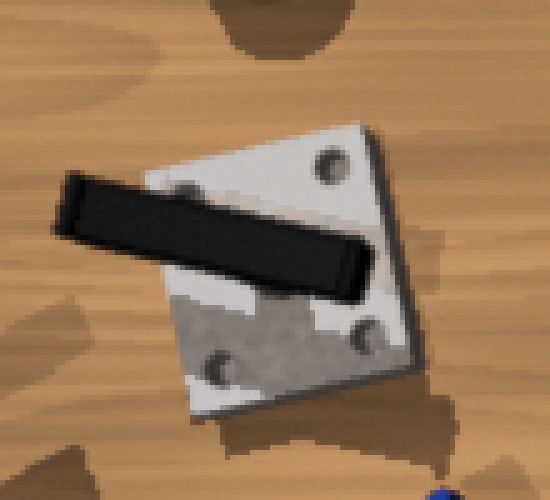

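View pics/c2.png

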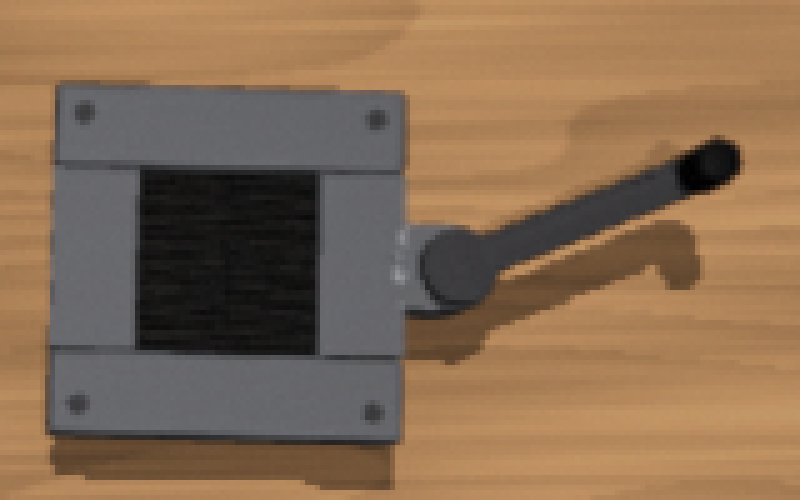

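```bash
cat >> h.py <<'E'
def delta(p,yaw=None,rpy=None):
    s=env.read_state(); R=Ro.from_euler("xyz",s["orientation"])
    d=R.inv().apply(np.asarray(p)-s["tcp_pos"])
    T=Ro.from_euler("xyz",rpy if rpy is not None else [np.pi,0,yaw]) if (yaw is not None or rpy is not None) else R
    a=(R.inv()*T).as_rotvec(degrees=True)
    print("delta",np.round(d,4),"ang",np.round(a,2)); return d,a
E
python3 - <<'E'
from h import *
delta([.50,-.03,.25],-1.83)
im=cv2.imread("pics/top0.png")
print("blue ends",onz("top",[[243,300],[153,265],[210,352]],.16), "mug,jar",onz("top",[[331,145],[209,178]],.09))
E
```

```text
delta [-0.4405  0.3864 -0.011 ] ang [ 9.000e-02  3.000e-02 -5.018e+01]
blue ends [[0.42951759 0.23320473 0.16      ]
 [0.49420303 0.39601857 0.16      ]
 [0.33926394 0.29165071 0.16      ]] mug,jar [[0.72928166 0.07072621 0.09      ]
 [0.66824092 0.31043162 0.09      ]]
```

Request:
step_arm([
  {"delta_pos": [-0.4405,0.3864,-0.011],"angular": [0,0,-50.2],"claw": 0},
  {"delta_pos": [-0.4405,0.3864,-0.011],"angular": [0,0,-50.2],"claw": 0},
  {"delta_pos": [-0.4405,0.3864,-0.011],"angular": [0,0,-50.2],"claw": 0},
  {"delta_pos": [-0.4405,0.3864,-0.011],"angular": [0,0,-50.2],"claw": 0},
  {"delta_pos": [-0.4405,0.3864,-0.011],"angular": [0,0,-50.2],"claw": 0},
  {"delta_pos": [-0.4405,0.3864,-0.011],"angular": [0,0,-50.2],"claw": 0},
  {"delta_pos": [-0.4405,0.3864,-0.011],"angular": [0,0,-50.2],"claw": 0},
  {"delta_pos": [-0.4405,0.3864,-0.011],"angular": [0,0,-50.2],"claw": 0},
  {"delta_pos": [-0.4405,0.3864,-0.011],"angular": [0,0,-50.2],"claw": 0},
  {"delta_pos": [-0.4405,0.3864,-0.011],"angular": [0,0,-50.2],"claw": 0},
])

```text
time_s: 1.15
tcp_pos: [0.4656, -0.107, 0.2488]
orientation: [-3.141, 0.0, -1.829]
force: [0.5, -1.0, 0.7]
grip_width: 0.0851
```

Request:
step_arm([
  {"delta_pos": [0,0,0],"angular": [0,0,0],"claw": 0},
  {"delta_pos": [0,0,0],"angular": [0,0,0],"claw": 0},
])

```text
time_s: 1.35
tcp_pos: [0.4654, -0.1079, 0.2484]
orientation: [3.141, -0.0, -1.827]
force: [-0.7, 0.6, 0.6]
grip_width: 0.0855
```

```bash
python3 - <<'E'
from h import *
s=env.read_state(); im=cams.camera("wrist"); cv2.imwrite("pics/w1.png",im[:,:,::-1]); print(s["tcp_pos"],s["orientation"])
np.save("w1.npy",np.r_[s["tcp_pos"],s["orientation"]])
delta([.50,-.02,.25],-1.83)
E
```

```text
[ 0.46543768 -0.10794574  0.24836883] [ 3.14069573e+00 -1.53799274e-04 -1.82696369e+00]
delta [-0.0949 -0.0111 -0.0017] ang [ 0.06 -0.02  0.06]
```

View pics/w1.png

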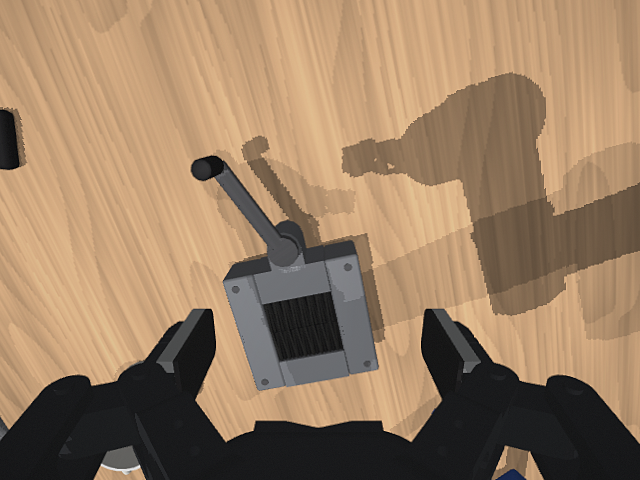

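The wrist view shows the whole base, with the brush at about (304,326), the pivot at (287,245) and the knob at (203,168).

```bash
python3 - <<'E'
from h import *
v=np.load("w1.npy"); st=dict(tcp_pos=v[:3],orientation=v[3:])
im=cv2.imread("pics/w1.png"); hsv=cv2.cvtColor(im,cv2.COLOR_BGR2HSV)
m=cv2.inRange(hsv,(0,0,0),(180,255,62)); z=np.zeros_like(m); z[285:366,258:348]=m[285:366,258:348]
z=cv2.morphologyEx(z,cv2.MORPH_CLOSE,np.ones((5,5)))
c=max(cv2.findContours(z,cv2.RETR_EXTERNAL,cv2.CHAIN_APPROX_NONE)[0],key=cv2.contourArea)
ap=cv2.approxPolyDP(c,6,True).reshape(-1,2); print(ap)
w=onz("wrist",ap,.05,st);print(w,w.mean(0))
sc=[[236,289],[348,267],[367,364],[265,381]]
w=onz("wrist",sc,.05,st);print("screws",w,w.mean(0))
print("knobtop",onz("wrist",[[203,168]],.101,st),"piv",onz("wrist",[[287,243]],.06,st))
wt=onz("top",np.array([[84/5+320,111/5+205],[376/5+320,119/5+205],[372/5+320,412/5+205],[77/5+320,403/5+205]])-.5,.05); print("top screws",wt,wt.mean(0))
E
```

```text
[[330 291]
 [263 305]
 [279 361]
 [343 350]]
[[ 0.47413707 -0.02775207  0.05      ]
 [ 0.54472534 -0.02980883  0.05      ]
 [ 0.54826757  0.03961131  0.05      ]
 [ 0.4775317   0.04361641  0.05      ]] [0.51116542 0.0064167  0.05      ]
screws [[ 0.5658912  -0.05397179  0.05      ]
 [ 0.45049693 -0.04860455  0.05      ]
 [ 0.45626056  0.06777936  0.05      ]
 [ 0.57097201  0.06101011  0.05      ]] [0.51090517 0.00655328 0.05      ]
knobtop [[ 0.53962974 -0.17776577  0.101     ]] piv [[ 0.50043924 -0.09085615  0.06      ]]
top screws [[ 0.57311338  0.06280331  0.05      ]
 [ 0.56780585 -0.05314962  0.05      ]
 [ 0.451817   -0.04775905  0.05      ]
 [ 0.45723678  0.06789707  0.05      ]] [0.51249325 0.00744793 0.05      ]
```

Request:
step_arm([
  {"delta_pos": [-0.386,-0.051,0.0],"angular": [0,0,0],"claw": 0},
  {"delta_pos": [-0.386,-0.051,0.0],"angular": [0,0,0],"claw": 0},
  {"delta_pos": [-0.386,-0.051,0.0],"angular": [0,0,0],"claw": 0},
  {"delta_pos": [-0.386,-0.051,0.0],"angular": [0,0,0],"claw": 0},
  {"delta_pos": [-0.386,-0.051,0.0],"angular": [0,0,0],"claw": 0},
  {"delta_pos": [-0.386,-0.051,0.0],"angular": [0,0,0],"claw": 0},
  {"delta_pos": [-0.386,-0.051,0.0],"angular": [0,0,0],"claw": 0},
  {"delta_pos": [-0.386,-0.051,0.0],"angular": [0,0,0],"claw": 0},
  {"delta_pos": [-0.386,-0.051,0.0],"angular": [0,0,0],"claw": 0},
  {"delta_pos": [-0.386,-0.051,0.0],"angular": [0,0,0],"claw": 0},
])

```text
time_s: 2.4
tcp_pos: [0.6137, 0.2498, 0.2475]
orientation: [3.14, -0.002, -1.831]
force: [-0.7, -0.1, 0.6]
grip_width: 0.085
```

```bash
python3 - <<'E'
from h import *
delta([.523,.306,.25],-1.83)
E
```

```text
delta [-0.031   0.1021 -0.0024] ang [ 0.09 -0.1  -0.06]
```

Request:
step_arm([
  {"delta_pos": [-0.031,0.102,-0.002],"angular": [0,0,0],"claw": 0},
  {"delta_pos": [-0.031,0.102,-0.002],"angular": [0,0,0],"claw": 0},
  {"delta_pos": [-0.031,0.102,-0.002],"angular": [0,0,0],"claw": 0},
  {"delta_pos": [-0.031,0.102,-0.002],"angular": [0,0,0],"claw": 0},
  {"delta_pos": [-0.031,0.102,-0.002],"angular": [0,0,0],"claw": 0},
])

```text
time_s: 2.9
tcp_pos: [0.5235, 0.3055, 0.2512]
orientation: [-3.141, 0.0, -1.831]
force: [1.1, 0.5, 0.2]
grip_width: 0.0853
```

```bash
python3 - <<'E'
from h import *
s=env.read_state(); im=cams.camera("wrist"); cv2.imwrite("pics/w2.png",im[:,:,::-1]); print(s["tcp_pos"],s["orientation"],s["force"])
np.save("w2.npy",np.r_[s["tcp_pos"],s["orientation"]])
E
```

```text
[0.52347536 0.30548707 0.25124872] [-3.14098684e+00  4.51562553e-04 -1.83146807e+00] [1.09026132 0.46672302 0.22146221]
```

View pics/w2.png

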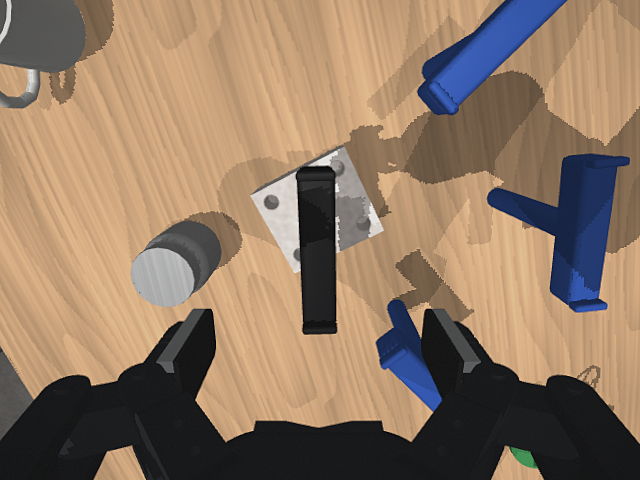

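The bar stands upright in the wrist view, from about (316,170) to (319,332), midway between the open fingers.

```bash
python3 - <<'E'
from h import *
v=np.load("w2.npy"); st=dict(tcp_pos=v[:3],orientation=v[3:])
im=cv2.imread("pics/w2.png"); hsv=cv2.cvtColor(im,cv2.COLOR_BGR2HSV)
m=cv2.inRange(hsv,(0,0,0),(180,255,55)); z=np.zeros_like(m); z[150:345,285:350]=m[150:345,285:350]
c=max(cv2.findContours(z,cv2.RETR_EXTERNAL,cv2.CHAIN_APPROX_NONE)[0],key=cv2.contourArea)
r=cv2.minAreaRect(c);print(r); print(cv2.boxPoints(r))
w=onz("wrist",cv2.boxPoints(r),.165,st);print(w)
# centreline of the upper part at rows
e=onz("wrist",[[298.5,330],[336.5,330],[299,182],[333,182]],[.172,.172,.165,.165],st);print(e)
print("rect centre wrist",onz("wrist",[r[0]],.165,st))
c2=onz("wrist",[[319.5,328],[315.5,170]],.172,st);print("upstand ends",c2,c2.mean(0),np.linalg.norm(c2[0]-c2[1]),np.arctan2(*(c2[0]-c2[1])[:2]))
E
```

```text
((315.98052978515625, 249.51974487304688), (167.1925048828125, 39.02531433105469), 89.62552642822266)
[[295.92194 166.05281]
 [334.9464  165.79774]
 [336.03912 332.9867 ]
 [297.01465 333.24176]]
[[0.52247026 0.24766149 0.165     ]
 [0.49967437 0.25356905 0.165     ]
 [0.52695664 0.36559399 0.165     ]
 [0.553483   0.35875963 0.165     ]]
[[0.55023822 0.35249527 0.172     ]
 [0.52535833 0.35910646 0.172     ]
 [0.5232889  0.25738955 0.165     ]
 [0.50320425 0.26273169 0.165     ]]
rect centre wrist [[0.52453936 0.30217921 0.165     ]]
upstand ends [[0.53609129 0.35464734 0.172     ]
 [0.51141292 0.25223945 0.172     ]] [0.5237521 0.3034434 0.172    ] 0.10533944161067682 0.236472433147018
```

Request:
step_arm([
  {"delta_pos": [0.0015,0,0.04],"angular": [0,0,0],"claw": 0},
  {"delta_pos": [0.0015,0,0.08],"angular": [0,0,0],"claw": 0},
  {"delta_pos": [0.0015,0,0.11],"angular": [0,0,0],"claw": 0},
  {"delta_pos": [0.0015,0,0.11],"angular": [0,0,0],"claw": 0},
  {"delta_pos": [0.0015,0,0.11],"angular": [0,0,0],"claw": 0},
])

```text
time_s: 3.45
tcp_pos: [0.5238, 0.305, 0.141]
orientation: [-3.141, -0.001, -1.831]
force: [-0.5, -0.0, 0.7]
grip_width: 0.0855
```

Request:
step_arm([
  {"delta_pos": [0,0,0],"angular": [0,0,0],"claw": 100},
  {"delta_pos": [0,0,0],"angular": [0,0,0],"claw": 150},
  {"delta_pos": [0,0,0],"angular": [0,0,0],"claw": 255},
  {"delta_pos": [0,0,0],"angular": [0,0,0],"claw": 255},
  {"delta_pos": [0,0,0],"angular": [0,0,0],"claw": 255},
  {"delta_pos": [0,0,0],"angular": [0,0,0],"claw": 255},
  {"delta_pos": [0,0,0],"angular": [0,0,0],"claw": 255},
], force=90)

```text
time_s: 4.15
tcp_pos: [0.523, 0.3061, 0.1418]
orientation: [-3.14, 0.001, -1.829]
force: [0.8, 0.1, 5.4]
grip_width: 0.0228
```

Request:
step_arm([
  {"delta_pos": [0,0,-0.02],"angular": [0,0,0],"claw": 255},
  {"delta_pos": [0,0,-0.05],"angular": [0,0,0],"claw": 255},
  {"delta_pos": [0,0,-0.08],"angular": [0,0,0],"claw": 255},
  {"delta_pos": [0,0,-0.08],"angular": [0,0,0],"claw": 255},
  {"delta_pos": [0,0,-0.08],"angular": [0,0,0],"claw": 255},
])

```text
time_s: 4.65
tcp_pos: [0.5216, 0.3054, 0.2198]
orientation: [3.14, -0.0, -1.83]
force: [0.4, -0.8, -3.2]
grip_width: 0.0225
```

```bash
python3 - <<'E'
from h import *
s=env.read_state();print(s["force"],s["ft_torque"])
for n in ["side","wrist"]:
    im=cams.camera(n); cv2.imwrite(f"pics/{n}3.png",im[:,:,::-1])
delta([.5115,.007,.22],-1.618)
delta([.5115,.007,.22],-1.571)
E
```

```text
[ 0.35075592 -0.80152343 -3.1612906 ] [-0.06695857  0.04141835  0.0626266 ]
delta [ 0.2905 -0.067  -0.0009] ang [  0.2   -0.17 -12.15]
delta [ 0.2905 -0.067  -0.0009] ang [  0.21  -0.17 -14.84]
```

View pics/side3.png

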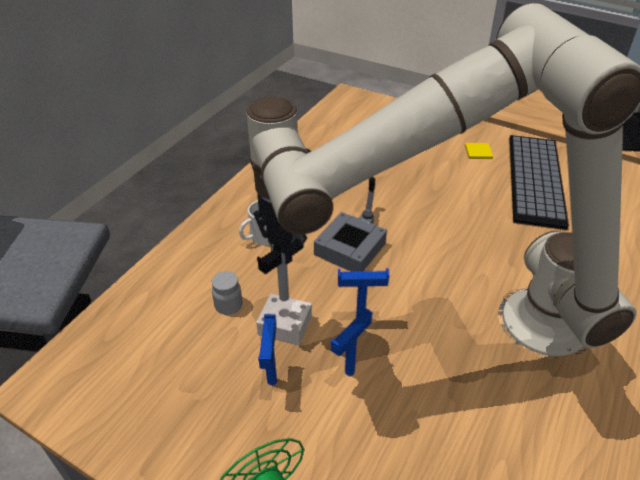

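View pics/wrist3.png

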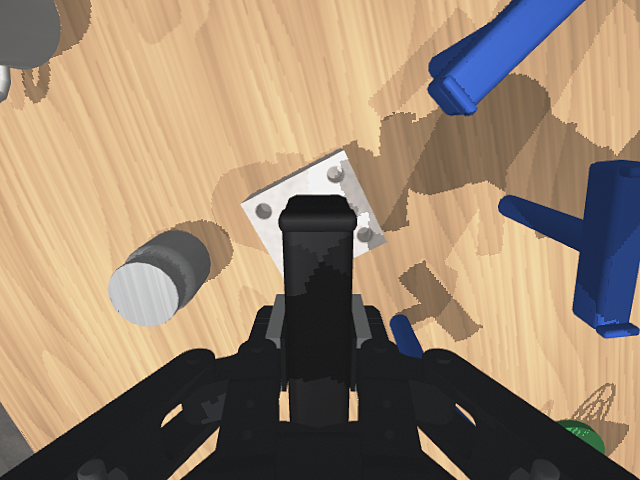

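The side view shows the hanger held upright, its foot clear above the organiser. I'll carry it over the base.

Request:
step_arm([
  {"delta_pos": [0.2905,-0.067,-0.001],"angular": [0.2,-0.2,-14.84],"claw": 255},
  {"delta_pos": [0.2905,-0.067,-0.001],"angular": [0.2,-0.2,-14.84],"claw": 255},
  {"delta_pos": [0.2905,-0.067,-0.001],"angular": [0.2,-0.2,-14.84],"claw": 255},
  {"delta_pos": [0.2905,-0.067,-0.001],"angular": [0.2,-0.2,-14.84],"claw": 255},
  {"delta_pos": [0.2905,-0.067,-0.001],"angular": [0.2,-0.2,-14.84],"claw": 255},
  {"delta_pos": [0.2905,-0.067,-0.001],"angular": [0.2,-0.2,-14.84],"claw": 255},
  {"delta_pos": [0.2905,-0.067,-0.001],"angular": [0.2,-0.2,-14.84],"claw": 255},
  {"delta_pos": [0.2905,-0.067,-0.001],"angular": [0.2,-0.2,-14.84],"claw": 255},
  {"delta_pos": [0.2905,-0.067,-0.001],"angular": [0.2,-0.2,-14.84],"claw": 255},
  {"delta_pos": [0.2905,-0.067,-0.001],"angular": [0.2,-0.2,-14.84],"claw": 255},
])

```text
time_s: 5.75
tcp_pos: [0.5128, 0.0087, 0.2211]
orientation: [-3.139, 0.003, -1.569]
force: [-0.1, 0.9, -1.9]
grip_width: 0.023
```

```bash
python3 - <<'E'
from h import *
s=env.read_state();print(s["force"],s["ft_torque"])
for n in ["side","wrist","top"]:
    im=cams.camera(n); cv2.imwrite(f"pics/{n}4.png",im[:,:,::-1])
    if n=="side": cv2.imwrite("pics/side4c.png",cv2.resize(im[150:280,240:420,::-1],None,fx=4,fy=4,interpolation=cv2.INTER_NEAREST))
print(env.read_state()["tcp_pos"])
delta([.5115,.007,.18],-1.571)
E
```

```text
[-0.09653204  0.94273562 -1.92368883] [-0.00295345 -0.03893009  0.01944706]
[0.51287775 0.00868253 0.22147809]
delta [0.0018 0.0015 0.0415] ang [-0.2   0.17  0.12]
```

View pics/side4c.png

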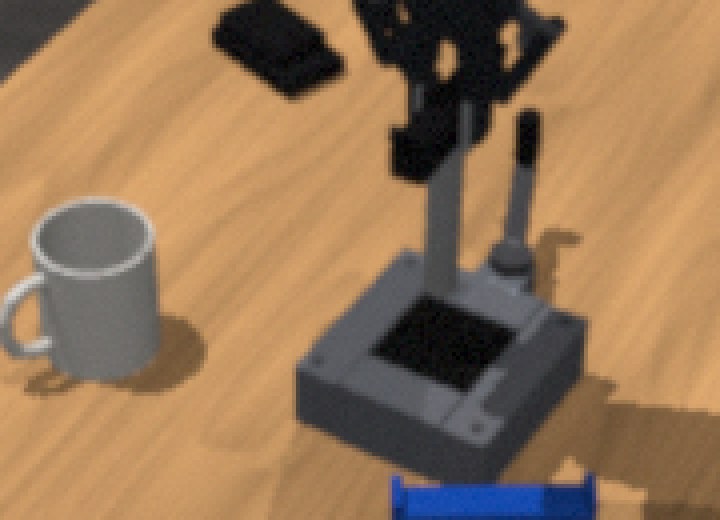

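View pics/wrist4.png

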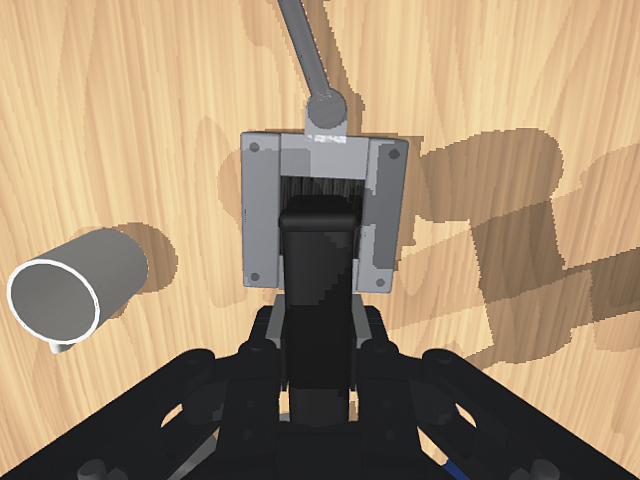

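The side crop shows the post's foot at about (442,297), which is full image (350.5,224.2), with its axis running down from (446,170).

```bash
python3 - <<'E'
from h import *
for z in (.09,.095,.1): print(onz("side",[[350.3,223.0]],z))
print(proj("side",[[.5129,.0087,.095],[.5129,.0087,.2]]))
E
```

```text
[[0.51121928 0.00521266 0.09      ]]
[[0.50870115 0.01044385 0.095     ]]
[[0.50618303 0.01567505 0.1       ]]
[[349.12947758 222.06731112]
 [350.47310803 188.70374062]]
```

Request:
step_arm([
  {"delta_pos": [0.002,0.001,0.025],"angular": [-0.2,0.15,0],"claw": 255},
  {"delta_pos": [0.002,0.001,0.042],"angular": [-0.2,0.15,0],"claw": 255},
  {"delta_pos": [0.002,0.001,0.045],"angular": [-0.2,0.15,0],"claw": 255},
  {"delta_pos": [0.002,0.001,0.048],"angular": [-0.2,0.15,0],"claw": 255},
  {"delta_pos": [0.002,0.001,0.05],"angular": [-0.2,0.15,0],"claw": 255},
])

```text
time_s: 6.4
tcp_pos: [0.5127, 0.0062, 0.1724]
orientation: [-3.14, 0.001, -1.57]
force: [-0.6, -0.4, -1.4]
grip_width: 0.0229
```

Request:
step_arm([
  {"delta_pos": [0,0,0.003],"angular": [0,0,0],"claw": 255},
  {"delta_pos": [0,0,0.005],"angular": [0,0,0],"claw": 255},
  {"delta_pos": [0,0,0.006],"angular": [0,0,0],"claw": 255},
  {"delta_pos": [0,0,0.007],"angular": [0,0,0],"claw": 255},
  {"delta_pos": [0,0,0.007],"angular": [0,0,0],"claw": 255},
])

```text
time_s: 6.9
tcp_pos: [0.5126, 0.0059, 0.1667]
orientation: [-3.139, 0.0, -1.57]
force: [-3.3, 0.4, 7.3]
grip_width: 0.0229
```

Request:
step_arm([
  {"delta_pos": [0.002,0,0],"angular": [0,0,0],"claw": 255},
  {"delta_pos": [0.004,0,0],"angular": [0,0,0],"claw": 255},
  {"delta_pos": [0.006,0,0],"angular": [0,0,0],"claw": 255},
  {"delta_pos": [0.007,0,0],"angular": [0,0,0],"claw": 255},
])

```text
time_s: 7.3
tcp_pos: [0.5139, -0.0001, 0.1668]
orientation: [-3.135, 0.003, -1.57]
force: [-1.0, 3.1, 5.1]
grip_width: 0.0225
```

Request:
step_arm([
  {"delta_pos": [-0.0002,0.0018,0],"angular": [0,0,0],"claw": 255},
  {"delta_pos": [-0.0009,0.0035,0],"angular": [0,0,0],"claw": 255},
  {"delta_pos": [-0.002,0.005,0],"angular": [0,0,0],"claw": 255},
  {"delta_pos": [-0.0035,0.006,0],"angular": [0,0,0],"claw": 255},
  {"delta_pos": [-0.0052,0.0068,0],"angular": [0,0,0],"claw": 255},
  {"delta_pos": [-0.007,0.007,0],"angular": [0,0,0],"claw": 255},
])

```text
time_s: 7.9
tcp_pos: [0.5068, 0.0048, 0.1667]
orientation: [-3.137, -0.002, -1.569]
force: [2.7, -5.4, 8.1]
grip_width: 0.0231
```

Request:
step_arm([
  {"delta_pos": [-0.0018,-0.0002,0],"angular": [0,0,0],"claw": 255},
  {"delta_pos": [-0.0035,-0.0009,0],"angular": [0,0,0],"claw": 255},
  {"delta_pos": [-0.005,-0.002,0],"angular": [0,0,0],"claw": 255},
  {"delta_pos": [-0.006,-0.0035,0],"angular": [0,0,0],"claw": 255},
  {"delta_pos": [-0.0068,-0.0052,0],"angular": [0,0,0],"claw": 255},
  {"delta_pos": [-0.007,-0.007,0],"angular": [0,0,0],"claw": 255},
])

```text
time_s: 8.5
tcp_pos: [0.509, 0.0098, 0.1665]
orientation: [3.134, -0.007, -1.569]
force: [-7.3, -4.2, 18.9]
grip_width: 0.0231
```

Request:
step_arm([
  {"delta_pos": [0.0002,-0.0018,0],"angular": [0,0,0],"claw": 255},
  {"delta_pos": [0.0009,-0.0035,0],"angular": [0,0,0],"claw": 255},
  {"delta_pos": [0.002,-0.005,0],"angular": [0,0,0],"claw": 255},
  {"delta_pos": [0.0035,-0.006,0],"angular": [0,0,0],"claw": 255},
  {"delta_pos": [0.0052,-0.0068,0],"angular": [0,0,0],"claw": 255},
  {"delta_pos": [0.007,-0.007,0],"angular": [0,0,0],"claw": 255},
])

```text
time_s: 9.1
tcp_pos: [0.515, 0.0045, 0.1665]
orientation: [3.133, -0.003, -1.571]
force: [-9.0, 3.4, 21.7]
grip_width: 0.0225
```

Request:
step_arm([
  {"delta_pos": [0.0018,0.0002,0],"angular": [0,0,0],"claw": 255},
  {"delta_pos": [0.0035,0.0009,0],"angular": [0,0,0],"claw": 255},
  {"delta_pos": [0.005,0.002,0],"angular": [0,0,0],"claw": 255},
  {"delta_pos": [0.006,0.0035,0],"angular": [0,0,0],"claw": 255},
  {"delta_pos": [0.0068,0.0052,0],"angular": [0,0,0],"claw": 255},
  {"delta_pos": [0.007,0.007,0],"angular": [0,0,0],"claw": 255},
])

```text
time_s: 9.7
tcp_pos: [0.5134, 0.0002, 0.1665]
orientation: [-3.136, 0.003, -1.57]
force: [1.5, 4.9, 6.6]
grip_width: 0.0227
```

Request:
step_arm([
  {"delta_pos": [0,0,-0.006],"angular": [0,0,0],"claw": 255},
  {"delta_pos": [-0.007,0,-0.006],"angular": [0,0,0],"claw": 255},
  {"delta_pos": [-0.007,0,-0.006],"angular": [0,0,0],"claw": 255},
  {"delta_pos": [-0.007,0,-0.006],"angular": [0,0,0],"claw": 255},
], force=120)

```text
time_s: 10.1
tcp_pos: [0.511, 0.0057, 0.1696]
orientation: [3.139, -0.0, -1.571]
force: [-0.3, 0.2, -2.4]
grip_width: 0.0226
```

```bash
python3 - <<'E'
from h import *
s=env.read_state();print(s["force"],s["ft_torque"],s["tcp_pos"],s["orientation"])
im=cams.camera("side"); cv2.imwrite("pics/s5.png",cv2.resize(im[150:270,290:410,::-1],None,fx=5,fy=5,interpolation=cv2.INTER_CUBIC))
im=cams.camera("wrist"); cv2.imwrite("pics/w5.png",im[:,:,::-1])
p=s["tcp_pos"]; print((proj("side",[p+[0,0,-.12+.011],p+[0,0,-.09],p+[0,0,-.014],p+[0,0.055,.011],p+[0,-.055,.011]])-[290,150])*5)
E
```

```text
[-0.2728702  0.1582511 -2.4236115] [ 0.02356468  0.02497663 -0.02039492] [0.51104058 0.00568869 0.16962279] [ 3.13895480e+00 -4.40875928e-04 -1.57050538e+00]
[[299.53076935 409.29845932]
 [300.72294215 381.20366248]
 [305.67810413 263.80981474]
 [253.84921689 286.32607991]
 [358.21035839 163.54670527]]
```

View pics/s5.png

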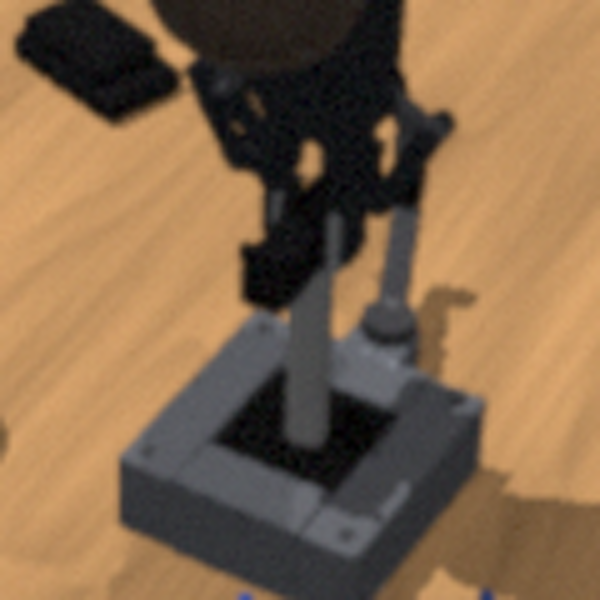

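View pics/w5.png

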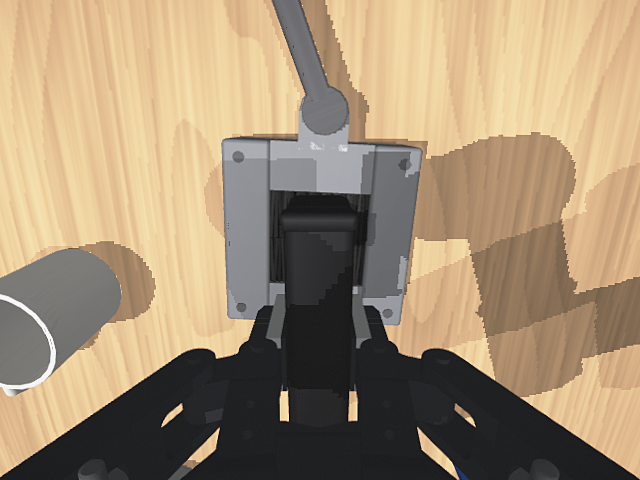

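Request:
step_arm([
  {"delta_pos": [0.012,0,0],"angular": [0,0,0],"claw": 255},
  {"delta_pos": [0.012,0,0.003],"angular": [0,0,0],"claw": 255},
  {"delta_pos": [0.012,0,0.005],"angular": [0,0,0],"claw": 255},
  {"delta_pos": [0.012,0,0.006],"angular": [0,0,0],"claw": 255},
  {"delta_pos": [0.012,0,0.006],"angular": [0,0,0],"claw": 255},
])

```text
time_s: 10.7
tcp_pos: [0.5122, -0.0067, 0.1665]
orientation: [-3.141, -0.001, -1.57]
force: [-2.9, -1.1, 8.8]
grip_width: 0.0221
```

Request:
step_arm([
  {"delta_pos": [-0.0002,0.0019,0],"angular": [0,0,0],"claw": 255},
  {"delta_pos": [-0.0006,0.0037,0],"angular": [0,0,0],"claw": 255},
  {"delta_pos": [-0.0013,0.0055,0],"angular": [0,0,0],"claw": 255},
  {"delta_pos": [-0.0023,0.007,0],"angular": [0,0,0],"claw": 255},
  {"delta_pos": [-0.0035,0.0085,0],"angular": [0,0,0],"claw": 255},
])

```text
time_s: 11.2
tcp_pos: [0.5061, -0.0027, 0.1665]
orientation: [-3.135, 0.0, -1.569]
force: [3.1, -3.2, 6.0]
grip_width: 0.023
```

Request:
step_arm([
  {"delta_pos": [-0.0014,0.0012,0],"angular": [0,0,0],"claw": 255},
  {"delta_pos": [-0.003,0.0022,0],"angular": [0,0,0],"claw": 255},
  {"delta_pos": [-0.0048,0.0029,0],"angular": [0,0,0],"claw": 255},
  {"delta_pos": [-0.0066,0.0034,0],"angular": [0,0,0],"claw": 255},
  {"delta_pos": [-0.0085,0.0035,0],"angular": [0,0,0],"claw": 255},
])

```text
time_s: 11.7
tcp_pos: [0.5015, 0.005, 0.1665]
orientation: [-3.138, -0.002, -1.569]
force: [1.2, -4.2, 7.7]
grip_width: 0.0222
```

Request:
step_arm([
  {"delta_pos": [-0.0019,-0.0002,0],"angular": [0,0,0],"claw": 255},
  {"delta_pos": [-0.0037,-0.0006,0],"angular": [0,0,0],"claw": 255},
  {"delta_pos": [-0.0055,-0.0013,0],"angular": [0,0,0],"claw": 255},
  {"delta_pos": [-0.007,-0.0023,0],"angular": [0,0,0],"claw": 255},
  {"delta_pos": [-0.0085,-0.0035,0],"angular": [0,0,0],"claw": 255},
])

```text
time_s: 12.2
tcp_pos: [0.5028, 0.0123, 0.1661]
orientation: [3.139, -0.005, -1.569]
force: [-2.4, -7.1, 10.0]
grip_width: 0.0227
```

Request:
step_arm([
  {"delta_pos": [-0.0012,-0.0014,0],"angular": [0,0,0],"claw": 255},
  {"delta_pos": [-0.0022,-0.003,0],"angular": [0,0,0],"claw": 255},
  {"delta_pos": [-0.0029,-0.0048,0],"angular": [0,0,0],"claw": 255},
  {"delta_pos": [-0.0034,-0.0066,0],"angular": [0,0,0],"claw": 255},
  {"delta_pos": [-0.0035,-0.0085,0],"angular": [0,0,0],"claw": 255},
])

```text
time_s: 12.7
tcp_pos: [0.5079, 0.0169, 0.1629]
orientation: [3.131, -0.002, -1.571]
force: [-8.4, -1.4, 1.4]
grip_width: 0.0224
```

The height dropped to 0.1629 m, so the foot has entered the socket. I'll ease the side load and press down.

Request:
step_arm([
  {"delta_pos": [0,0.002,0.001],"angular": [0,0,0],"claw": 255},
  {"delta_pos": [0,0.003,0.003],"angular": [0,0,0],"claw": 255},
  {"delta_pos": [0,0.003,0.005],"angular": [0,0,0],"claw": 255},
])

```text
time_s: 13.0
tcp_pos: [0.5065, 0.017, 0.1585]
orientation: [3.135, -0.002, -1.571]
force: [-5.3, -1.1, 1.7]
grip_width: 0.0226
```

Request:
step_arm([
  {"delta_pos": [0,0.001,0.003],"angular": [0,0,0],"claw": 255},
  {"delta_pos": [0,0.002,0.006],"angular": [0,0,0],"claw": 255},
  {"delta_pos": [0,0.002,0.009],"angular": [0,0,0],"claw": 255},
  {"delta_pos": [0,0.002,0.012],"angular": [0,0,0],"claw": 255},
])

```text
time_s: 13.4
tcp_pos: [0.5058, 0.0173, 0.147]
orientation: [3.139, -0.001, -1.571]
force: [-5.4, -3.7, 0.2]
grip_width: 0.0226
```

Request:
step_arm([
  {"delta_pos": [0,0.001,0.003],"angular": [0,0,0],"claw": 255},
  {"delta_pos": [0,0.001,0.006],"angular": [0,0,0],"claw": 255},
  {"delta_pos": [0,0.001,0.009],"angular": [0,0,0],"claw": 255},
  {"delta_pos": [0,0.001,0.011],"angular": [0,0,0],"claw": 255},
  {"delta_pos": [0,0.001,0.012],"angular": [0,0,0],"claw": 255},
])

```text
time_s: 13.9
tcp_pos: [0.5056, 0.0173, 0.1365]
orientation: [3.14, -0.001, -1.57]
force: [-8.3, -2.8, 13.5]
grip_width: 0.0229
```

The foot is at the bottom: the tool dropped 30 mm from first contact and now reads 13 N up. I'll ease off, release and retreat.

Request:
step_arm([
  {"delta_pos": [0,0.002,-0.001],"angular": [0,0,0],"claw": 255},
  {"delta_pos": [0,0.002,-0.001],"angular": [0,0,0],"claw": 255},
  {"delta_pos": [0,0.002,-0.001],"angular": [0,0,0],"claw": 150},
  {"delta_pos": [0,0.002,-0.001],"angular": [0,0,0],"claw": 60},
  {"delta_pos": [0,0.002,-0.001],"angular": [0,0,0],"claw": 0},
  {"delta_pos": [0,0.002,-0.001],"angular": [0,0,0],"claw": 0},
  {"delta_pos": [0,0.002,-0.001],"angular": [0,0,0],"claw": 0},
  {"delta_pos": [0,0.002,-0.001],"angular": [0,0,0],"claw": 0},
])

```text
time_s: 14.7
tcp_pos: [0.5043, 0.018, 0.1368]
orientation: [-3.141, 0.001, -1.571]
force: [0.9, 0.2, 0.5]
grip_width: 0.0856
```

Request:
step_arm([
  {"delta_pos": [0,0,-0.02],"angular": [0,0,0],"claw": 0},
  {"delta_pos": [0,0,-0.06],"angular": [0,0,0],"claw": 0},
  {"delta_pos": [0,0,-0.1],"angular": [0,0,0],"claw": 0},
  {"delta_pos": [0,0,-0.11],"angular": [0,0,0],"claw": 0},
])

```text
time_s: 15.1
tcp_pos: [0.5064, 0.0182, 0.2517]
orientation: [-3.132, 0.002, -1.57]
force: [1.0, 0.0, 0.4]
grip_width: 0.0854
```

```bash
python3 - <<'E'
from h import *
s=env.read_state();print(s["force"],s["tcp_pos"],s["orientation"],s["grip_width"])
im=cams.camera("side"); cv2.imwrite("pics/s6.png",cv2.resize(im[150:270,290:410,::-1],None,fx=5,fy=5,interpolation=cv2.INTER_CUBIC))
im=cams.camera("wrist"); cv2.imwrite("pics/w6.png",im[:,:,::-1])
E
```

```text
[0.98619839 0.02222274 0.41126549] [0.50641954 0.01820509 0.25168103] [-3.13164045e+00  2.17483398e-03 -1.56981151e+00] 0.08542873455593764
```

View pics/s6.png

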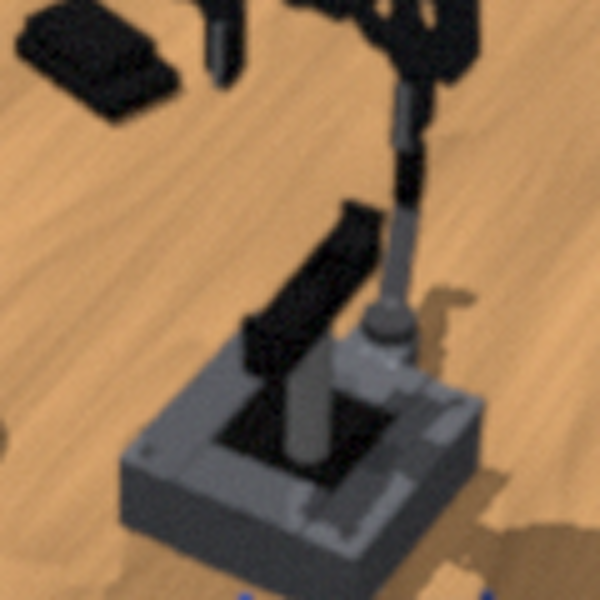

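View pics/w6.png

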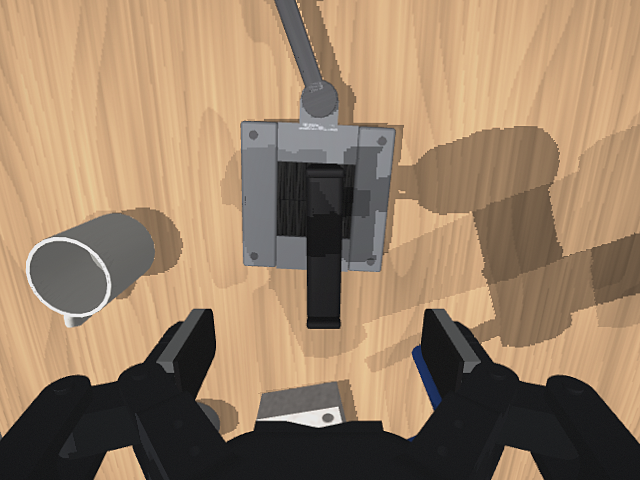

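The hanger is seated upright in the base; the side crop shows its post going into the brush at (308,455). Next I'll move above the knob.

```bash
python3 - <<'E'
from h import *
delta([.541,-.177,.20],-1.571)
E
```

```text
delta [ 0.1952 -0.0358  0.0484] ang [-0.29  0.12  0.02]
```

Request:
step_arm([
  {"delta_pos": [0.06,-0.01,0],"angular": [-0.3,0.1,0],"claw": 120},
  {"delta_pos": [0.11,-0.02,0],"angular": [-0.3,0.1,0],"claw": 120},
  {"delta_pos": [0.1535,-0.0358,0.01],"angular": [-0.3,0.1,0],"claw": 120},
  {"delta_pos": [0.195,-0.0358,0.048],"angular": [-0.3,0.1,0],"claw": 120},
  {"delta_pos": [0.195,-0.0358,0.048],"angular": [-0.3,0.1,0],"claw": 120},
  {"delta_pos": [0.195,-0.0358,0.048],"angular": [-0.3,0.1,0],"claw": 120},
  {"delta_pos": [0.195,-0.0358,0.048],"angular": [-0.3,0.1,0],"claw": 120},
])

```text
time_s: 15.9
tcp_pos: [0.5397, -0.1768, 0.1981]
orientation: [3.136, -0.001, -1.57]
force: [-0.5, 0.2, 0.8]
grip_width: 0.0454
```

```bash
python3 - <<'E'
from h import *
s=env.read_state();print(s["force"],s["tcp_pos"],s["orientation"],s["grip_width"])
im=cams.camera("wrist"); cv2.imwrite("pics/w7.png",im[:,:,::-1])
np.save("w7.npy",np.r_[s["tcp_pos"],s["orientation"]])
E
```

```text
[-0.46694792  0.15300073  0.80179924] [ 0.53968304 -0.17675247  0.19814805] [ 3.13556250e+00 -1.45000229e-03 -1.57032877e+00] 0.04535915801055536
```

View pics/w7.png

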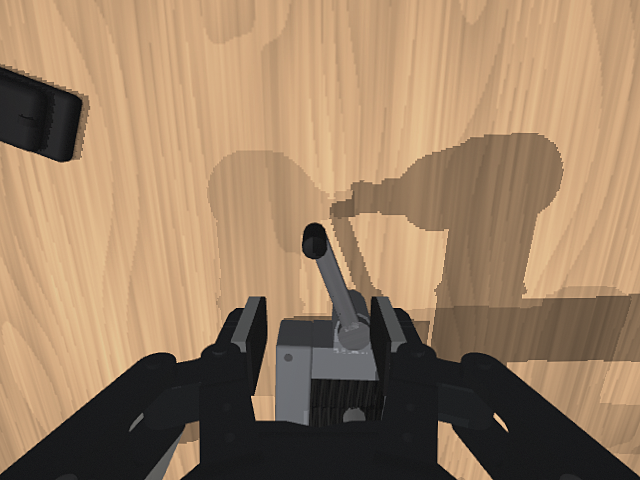

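The knob's top is at (314,242), between the finger planes. The hanger's bar isn't in view, so I'll check where it should project.

```bash
python3 - <<'E'
from h import *
v=np.load("w7.npy"); st=dict(tcp_pos=v[:3],orientation=v[3:])
print(proj("wrist",[[.505,-.037,.16],[.505,-.037,.135],[.505,.018,.135],[.505,.007,.05],[.505,.007,.09]],st))
print("knob",onz("wrist",[[314,243]],.101,st))
im=cams.camera("side"); cv2.imwrite("pics/s7.png",cv2.resize(im[130:280,270:420,::-1],None,fx=4,fy=4,interpolation=cv2.INTER_CUBIC))
E
```

```text
[[371.28278628 480.5153223 ]
 [366.2915882  448.6176138 ]
 [362.90414095 502.59987006]
 [352.80151158 410.08546584]
 [357.21002937 443.8092162 ]]
knob [[ 0.54226794 -0.18091386  0.101     ]]
```

View pics/s7.png

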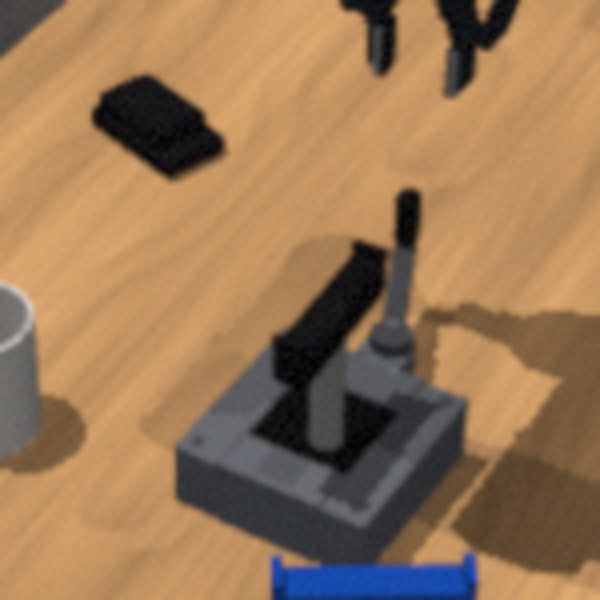

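Request:
step_arm([
  {"delta_pos": [0.001,0,0.05],"angular": [0.3,0,0],"claw": 120},
  {"delta_pos": [0.001,0,0.09],"angular": [0.3,0,0],"claw": 120},
  {"delta_pos": [0.001,0,0.115],"angular": [0.3,0,0],"claw": 120},
  {"delta_pos": [0.001,0,0.115],"angular": [0.3,0,0],"claw": 120},
])

```text
time_s: 16.4
tcp_pos: [0.5374, -0.1767, 0.0811]
orientation: [3.136, -0.0, -1.569]
force: [0.3, -0.8, -0.0]
grip_width: 0.0451
```

```bash
python3 - <<'E'
from h import *
s=env.read_state();print(s["force"],s["tcp_pos"],s["orientation"],s["grip_width"])
im=cams.camera("wrist"); cv2.imwrite("pics/w8.png",im[:,:,::-1])
E
```

```text
[ 0.33378414 -0.80868547 -0.01079914] [ 0.53735379 -0.17673418  0.08112173] [ 3.13582160e+00 -4.66878381e-04 -1.56911621e+00] 0.04508586747252854
```

View pics/w8.png

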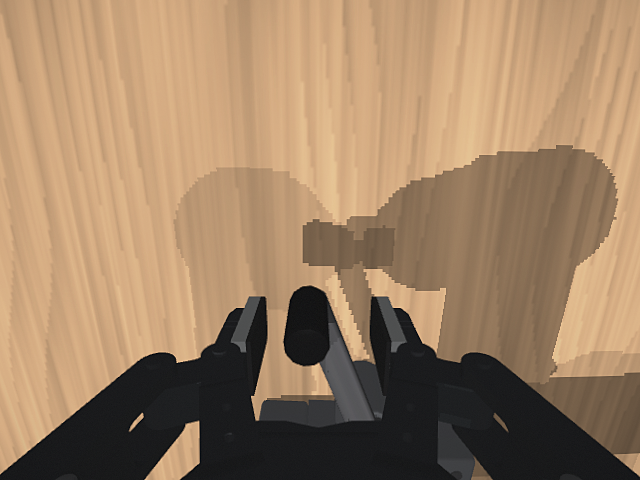

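The knob is between the pads at (307,340). I'll swing it now.

Request:
step_arm([
  {"delta_pos": [0.001,0.01,0],"angular": [0,0,0],"claw": 120},
  {"delta_pos": [0.004,0.021,0],"angular": [0,0,0],"claw": 120},
  {"delta_pos": [0.006,0.036,0],"angular": [0,0,0],"claw": 120},
  {"delta_pos": [0.006,0.051,0],"angular": [0,0,0],"claw": 120},
  {"delta_pos": [0.004,0.066,0],"angular": [0,0,0],"claw": 120},
  {"delta_pos": [0.0,0.08,0],"angular": [0,0,0],"claw": 120},
  {"delta_pos": [-0.004,0.089,0],"angular": [0,0,0],"claw": 120},
  {"delta_pos": [-0.008,0.099,0],"angular": [0,0,0],"claw": 120},
  {"delta_pos": [-0.008,0.1,0],"angular": [0,0,0],"claw": 120},
  {"delta_pos": [-0.008,0.1,0],"angular": [0,0,0],"claw": 120},
])

```text
time_s: 17.45
tcp_pos: [0.4414, -0.1702, 0.0851]
orientation: [-3.136, -0.002, -1.569]
force: [5.6, -0.4, 3.3]
grip_width: 0.0449
```

```bash
python3 - <<'E'
from h import *
s=env.read_state();print(s["force"],s["tcp_pos"],s["orientation"],s["grip_width"])
im=cams.camera("wrist"); cv2.imwrite("pics/w9.png",im[:,:,::-1])
im=cams.camera("top"); cv2.imwrite("pics/t9.png",im[:,:,::-1])
E
```

```text
[ 5.64492622 -0.35844095  3.30867371] [ 0.44143386 -0.17024594  0.08509159] [-3.13565997e+00 -1.93911368e-03 -1.56932430e+00] 0.04494839431685539
```

View pics/w9.png

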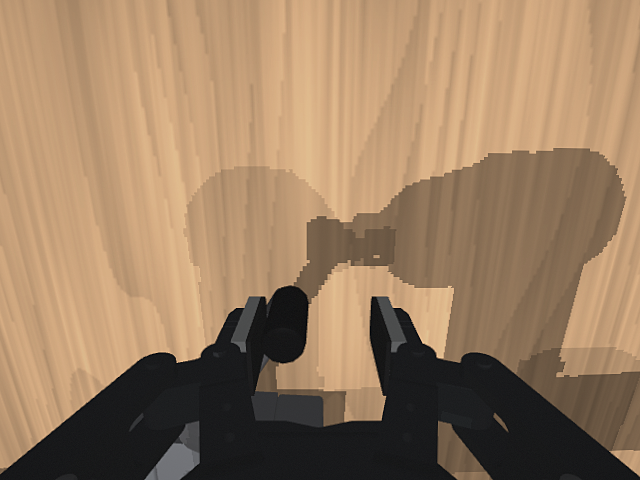

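Request:
step_arm([
  {"delta_pos": [-0.001,0.003,0],"angular": [0,0,0],"claw": 120},
  {"delta_pos": [-0.001,0.004,0],"angular": [0,0,0],"claw": 120},
  {"delta_pos": [-0.001,0.004,0],"angular": [0,0,0],"claw": 120},
])

```text
time_s: 17.85
tcp_pos: [0.4406, -0.1698, 0.0846]
orientation: [-3.13, -0.003, -1.569]
force: [11.2, -3.4, -1.7]
grip_width: 0.0452
```

The tool advanced only 0.8 mm while the force rose to 11 N, so the lever is hard against its stop. I'll let it swing back.

Request:
step_arm([
  {"delta_pos": [0.005,-0.015,0],"angular": [0,0,0],"claw": 120},
  {"delta_pos": [0.009,-0.024,0],"angular": [0,0,0],"claw": 120},
  {"delta_pos": [0.013,-0.038,0],"angular": [0,0,0],"claw": 120},
  {"delta_pos": [0.015,-0.053,0],"angular": [0,0,0],"claw": 120},
  {"delta_pos": [0.015,-0.068,0],"angular": [0,0,0],"claw": 120},
  {"delta_pos": [0.013,-0.083,0],"angular": [0,0,0],"claw": 120},
  {"delta_pos": [0.01,-0.094,0],"angular": [0,0,0],"claw": 120},
  {"delta_pos": [0.009,-0.104,0],"angular": [0,0,0],"claw": 120},
  {"delta_pos": [0.009,-0.107,0],"angular": [0,0,0],"claw": 120},
  {"delta_pos": [0.009,-0.107,0],"angular": [0,0,0],"claw": 120},
])

```text
time_s: 18.85
tcp_pos: [0.5416, -0.1783, 0.0831]
orientation: [3.14, -0.001, -1.571]
force: [0.5, -0.3, 1.3]
grip_width: 0.0451
```

```bash
python3 - <<'E'
from h import *
s=env.read_state();print(s["force"],s["tcp_pos"],s["orientation"],s["grip_width"])
im=cams.camera("wrist"); cv2.imwrite("pics/w10.png",im[:,:,::-1])
E
```

```text
[ 0.46582525 -0.30100716  1.27615838] [ 0.5416022  -0.17825949  0.08306339] [ 3.13983506e+00 -1.04453561e-03 -1.57083424e+00] 0.04511513490065651
```

View pics/w10.png

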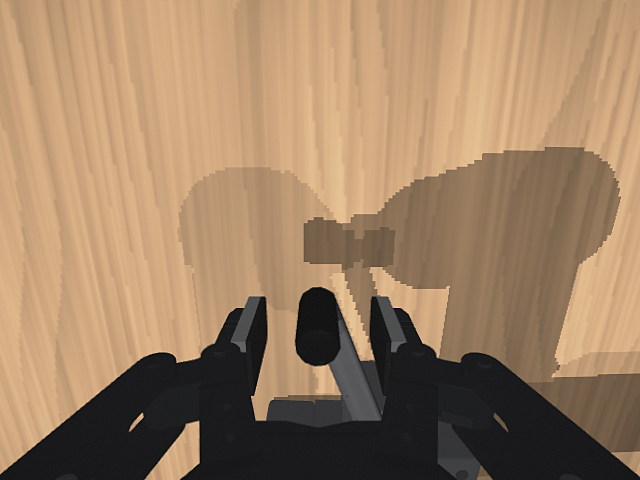

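The knob is centred at (317,340), free of both pads. I'll lift straight up.

Request:
step_arm([
  {"delta_pos": [0,0,-0.03],"angular": [0,0,0],"claw": 120},
  {"delta_pos": [0,0,-0.08],"angular": [0,0,0],"claw": 120},
  {"delta_pos": [0,0,-0.13],"angular": [0,0,0],"claw": 120},
  {"delta_pos": [0.05,0,-0.16],"angular": [0,0,0],"claw": 120},
  {"delta_pos": [0.1,0,-0.16],"angular": [0,0,0],"claw": 120},
  {"delta_pos": [0.1,0,-0.16],"angular": [0,0,0],"claw": 120},
  {"delta_pos": [0.1,0,-0.16],"angular": [0,0,0],"claw": 120},
])

```text
time_s: 19.6
tcp_pos: [0.5409, -0.2793, 0.2433]
orientation: [3.141, -0.001, -1.574]
force: [0.6, -0.1, -0.4]
grip_width: 0.0452
```

```bash
python3 - <<'E'
from h import *
s=env.read_state();print(s["force"],s["tcp_pos"],s["time_s"])
for n in ("top","side"):
    im=cams.camera(n); cv2.imwrite(f"pics/{n}11.png",im[:,:,::-1])
im=cv2.imread("pics/top11.png"); a=cv2.imread("pics/top0.png")
cv2.imwrite("pics/cmp.png",np.vstack([cv2.resize(x[205:305,320:480],None,fx=3,fy=3) for x in (a,im)]))
E
```

```text
[ 0.59028847 -0.12122438 -0.44539019] [ 0.5409448  -0.27933134  0.24330976] 19.6
```

View pics/cmp.png

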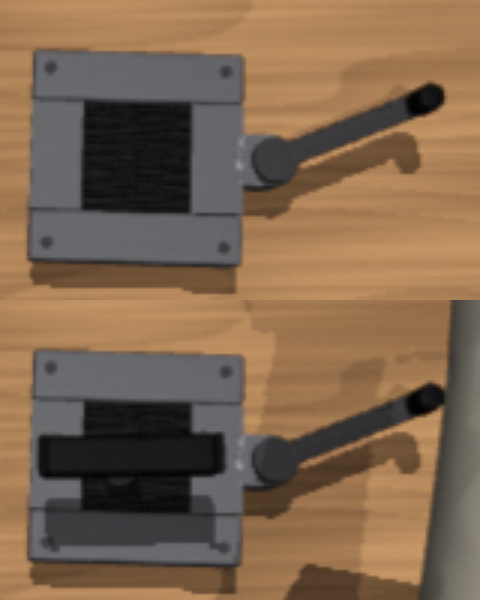

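View pics/side11.png

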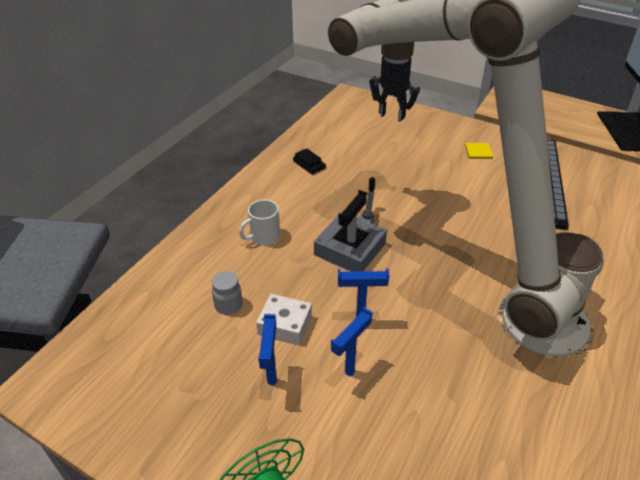

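The lever lies on the same pixels as at the start, and the hanger is upright in the base. The bystanders and the blue look-alikes haven't moved.

```bash
python3 - <<'E'
from workcell import workorder
print(workorder.finish_job())
E
```

```text
the job is handed in; nothing more can be done
None
```

The hanger now stands upright and fully home in the base, and the lever has been swung to its stop and is back at rest. I handed the job in at about 20 s; no verdict is reported.

- **Hanger:** I gripped it across the crossbar, lifted it out of the organiser and felt for the socket in two circles with the foot pressed on the plate. It dropped in on the outer circle, about 12 mm from the centre. The foot then went 30 mm below the plate and met the floor with about 13 N. After release, the side and top views show it upright.
- **Lever:** I caught the knob between the open fingers and swung it until it stopped. Pushing harder there raised the force to 11 N and moved it less than 1 mm. I then let it swing back; in the top view it lies on the same pixels as at the start.
- **Last checks:** The arm is clear of everything, with about zero wrist force. The mug, jar, mouse and blue look-alikes are where they were in the side view. No final check failed or disagreed.
- **During the work:** One move towards the organiser stopped about 10 cm short of the hanger because I gave it the wrong numbers; it touched nothing and I corrected it. On the +x/+y side of the first circle the vertical force rose to about 20 N. I lifted, found no real lean in the side view and went on.

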